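Turn the leaf of the packing-desk reference book

ROBOT

A 6-joint arm with a two-finger parallel gripper is mounted at the origin on the work surface. World frame = base frame: x ahead of the robot, y to its left, z up, the work surface at z = 0. Lengths are in m, angles in rad, forces in N, time in s.
With the tool pointing down it reaches from about 0.35 to 0.975 m from the base axis. Payload 7.1 kg.
Tool frame: the origin (TCP) lies midway between the tips of the shut fingers; the grasp point (between the pads) lies 19 mm behind it; z points along the fingers, x is the direction in which the jaws open and shut, and the axes are right-handed (so a half turn about z gives the same grasp; the last joint's range is limited). The gripper opens to 88 mm and grips with 3 to 60 N. Pads are 20 mm wide; open, the fingers measure 115 mm over their backs; the gripper's body (75 mm by 178 mm) begins 61 mm behind the grasp point.
Start: joints at [-1.326, 0.423, 1.63, -0, 1.089, -0.019], TCP at [0.163, -0.603, 0.223] pointing down, gripper open.
Joint ranges: [-3, 3], [-0.9, 2.11], [0.09, 2.58], [-1.31, 4.45], [0.11, 2.69], [-2.54, 2.54]. Speed limits (rad/s): [2.39, 2.39, 3.01, 3.14, 3.14, 3.14].

INTERFACE

Orientations are given as a unit quaternion [w, x, y, z].
In Python, from station import move_pose, movel, movej, command_gripper, wait, inverse_kinematics, read_camera, camera_info, MotionError, job_done, get_time, get_joint_pos, get_qvel, get_effort, get_tcp_pos, get_ee_rot, get_ft_force, get_ft_torque, get_grip_width gives the robot as it stands. Calls block until the motion is done:
- move_pose(position, orientation): joint-space move of the TCP to a pose.
- movel(position, frame=None, v=0.15, until_force=None): straight line of the TCP; frame=None keeps the orientation; v is the mean speed in m/s. With until_force (N) it stops when the force on the tool has changed by that much, and returns True; else False.
- movej(angles): joint-space move.
- command_gripper(opening): opening from 0.0 (shut) to 1.0 (fully open); the grip force is fixed at half the most; returns when the fingers have stopped.
- wait(seconds).
- inverse_kinematics(position, orientation): joint angles nearest the present ones, or None.
- read_camera(name): name is "side" or "top"; returns the picture (480x640x3 uint8, red, green, blue); there is no depth.
- camera_info(name): a dict with "intrinsics" (3x3 intrinsics, pixels), "T" (4x4, takes a point from camera to world coordinates). Camera axes: x right, y up, looking along -z (the intrinsics and any distortion apply to the point x, -y, -z); pixel columns grow to the right and rows downward; lengths in m; the calibration is good to about 2 mm. A picture is of the moment at which its call begins. camera_info takes no time and is no camera call.
A pose or a line that the arm cannot do raises MotionError and nothing moves.
- job_done(): hands the job in, once; it reports no verdict.
Readings, each from a call of its own:
- get_time(): time.
- get_joint_pos(): joint angles.
- get_qvel(): joint speeds.
- get_effort(): joint torques, N m.
- get_tcp_pos(): TCP position.
- get_ee_rot(): TCP orientation.
- get_ft_force(): force on the tool from outside, world axes, zero at the start.
- get_ft_torque(): the same for the moment, N m.
- get_grip_width(): opening from 0.0 (shut) to 1.0 (fully open).
Only numpy, scipy, OpenCV 4.12 (cv2) and the standard library are available. Lean on these libraries where they do the work, as an engineer would, in place of code of your own. Each camera call takes 0.05 s, during which the arm holds its last target.

TASK

On the packing desk stands a reference book of rigid leaves on a wooden plinth. With the fingertips, push the uppermost leaf (the one whose tab is on the half nearer the robot) up and over its spine until it lies flat on the other side, and leave it there. Only push: do not pinch the leaf, do not turn the leaf beneath it, push gently, do not lift, tip or shove the book, and leave the things around it where they are.

Things in the scene. Friction and masses are not known exactly. Their poses are not given: they have to be found in the camera images.
- book: Loose reference book on a light wooden plinth (base plate 240 x 230 x 10 mm, 1.8 kg; two beds 70-77 mm high). Origin: centre of its underside on the desk. x runs along the spine (away from the robot at yaw 0), y from the side where the upper leaf lies at the start to the side where it must end (robot's left at yaw 0), z up. Yaw -0.45 to 0.45 rad.
- spine (a point): Middle of the spine, on the upper leaf's hinge axis, 80 mm above the book's underside; axes as the book's. Two steel end plates (22 mm wide, 226 mm apart) rise to 88 mm at the spine's ends.
- leaf (a joint): Angle of the upper leaf about the spine, rad: 0 = flat on the starting (-y) side, 1.57 = upright, 3.14 = flat on the other (+y) side. Starts at 0 to 0.3 (may stand a little open). The hinge is stiff (0.15 N m of friction): the leaf stays at whatever angle it is left, so it must be pushed all the way down; about 2 N at the tab moves it.
- tab (a point): Middle of the outer edge of the upper leaf's tab, at mid-thickness: 150 mm from the hinge axis and 55 mm from the spine's middle towards the book's -x end. Turns with the leaf; axes as the book's at leaf angle 0. The tab is 100 mm wide and sticks out 35 mm beyond leaf, under leaf and base plate, free below: underside 77 mm above the desk at leaf angle 0.
- leaf_face: White printed sheet, 3 mm, on the side of the upper leaf that looks up at the start, set back 5 mm from the board's edges. Origin on the hinge axis, at the spine's middle.
- leaf_back: Grey 3 mm board of the upper leaf, the side that looks down at the start; the side to push. 210 mm along the spine, reaching 115 mm from the hinge axis (150 mm at the tab); with the white sheet 6 mm thick, hinge axis at mid-thickness, about 0.13 kg. Origin on the hinge axis, at the spine's middle.
- under_leaf (a joint): Angle of the leaf beneath, which must stay down at 0 (same sense as the upper one). Same shape, hinge axis 7 mm lower; its 100 mm wide tab is on the other half of the edge (the book's +x end), beside the upper leaf's tab.
- tape_roll: Bystander: clear tape roll, 96 mm across, 48 mm high, on the desk beyond the book's +x end. Origin: centre of its underside.
- stamp: Bystander: wooden hand stamp, 30 x 55 mm foot, 78 mm high, beyond the book's +x end. Origin: centre of its underside.
- small_carton: Bystander: small carton 60 x 70 x 50 mm, beside the book's -x end on the side where the leaf is to end. Origin: centre of its underside.
- stapler: Bystander: stapler 135 x 36 x 54 mm, on the left of the desk. Origin: centre of its underside.
- scanner: Bystander: hand scanner 155 x 62 x 36 mm, on the right of the desk. Origin: underside, middle of its handle.

How it is judged:
By the outcome, as a careful person would: the job done as asked, in the order asked, and still so for the second after the job is handed in, with the robot touching nothing.
It also fails if it takes over 38 s, if anything falls off the work surface, if the arm or the gripper's body presses on something with over 40 N, if the wrist force passes 120 N, or if a joint passes its speed limit or range.

## Working session

There is one attempt and no reset: what is moved stays moved. The work goes in short steps, each a Python script; the robot and the scene stay as the last script left them, time stands still between calls to the robot, and variables do not carry over. Pictures are saved under pics/ and viewed, and the job is handed in when it is done.

```bash
ls; mkdir -p pics
python3 - <<'E'
from station import *
import cv2
for n in("top","side"):
    im=read_camera(n); cv2.imwrite(f"pics/{n}0.png",im[:,:,::-1])
    c=camera_info(n); print(n,c)
print(get_time(),get_ee_rot(),get_tcp_pos(),get_joint_pos())
E
```

```text
pics
top {'intrinsics': array([[531.45926077,   0.        , 315.37358308],
       [  0.        , 531.45926077, 243.055719  ],
       [  0.        ,   0.        ,   1.        ]]), 'T': array([[ 0.01814107,  0.9976233 , -0.06647291,  0.50218008],
       [-0.9998332 ,  0.01796034, -0.00331536, -0.02230009],
       [-0.0021136 ,  0.06652197,  0.99778272,  1.30661697],
       [ 0.        ,  0.        ,  0.        ,  1.        ]])}
side {'intrinsics': array([[618.06862774,   0.        , 321.72160799],
       [  0.        , 618.06862774, 242.04750859],
       [  0.        ,   0.        ,   1.        ]]), 'T': array([[-0.93762372,  0.26517794, -0.22481642,  0.25458974],
       [-0.34757856, -0.72831113,  0.59055232,  0.84205014],
       [-0.00713486,  0.63185723,  0.77505196,  1.19395126],
       [ 0.        ,  0.        ,  0.        ,  1.        ]])}
0.1 [-4.47439695e-04  7.93965911e-01 -6.07961876e-01 -5.38010673e-04] [ 0.16289084 -0.60287112  0.22198645] [-1.32597720e+00  4.23756892e-01  1.63060771e+00  3.35820647e-05
  1.08862725e+00 -1.90103264e-02]
```

View pics/top0.png

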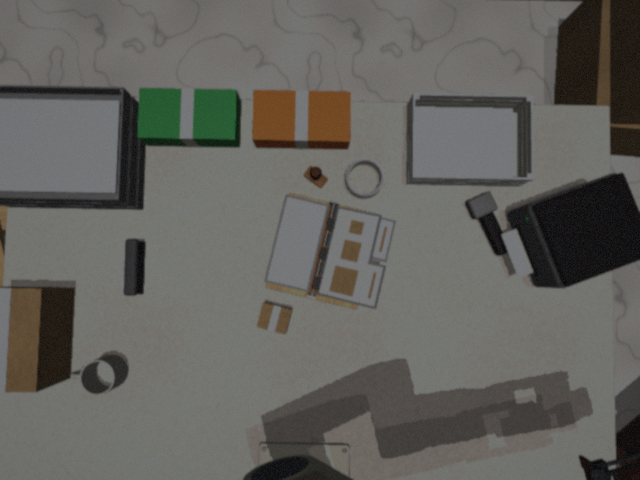

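View pics/side0.png

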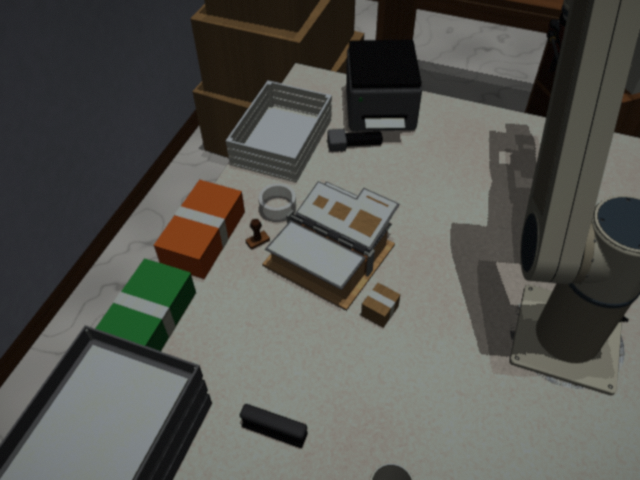

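Run:
```python
import cv2
a=cv2.imread("pics/top0.png")[180:330,240:410]; b=cv2.imread("pics/side0.png")[165:335,245:415]
cv2.imwrite("pics/topz.png",cv2.resize(a,(680,600),interpolation=cv2.INTER_CUBIC))
cv2.imwrite("pics/sidez.png",cv2.resize(b,(600,600),interpolation=cv2.INTER_CUBIC))
```

```text
(no output)
```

View pics/topz.png

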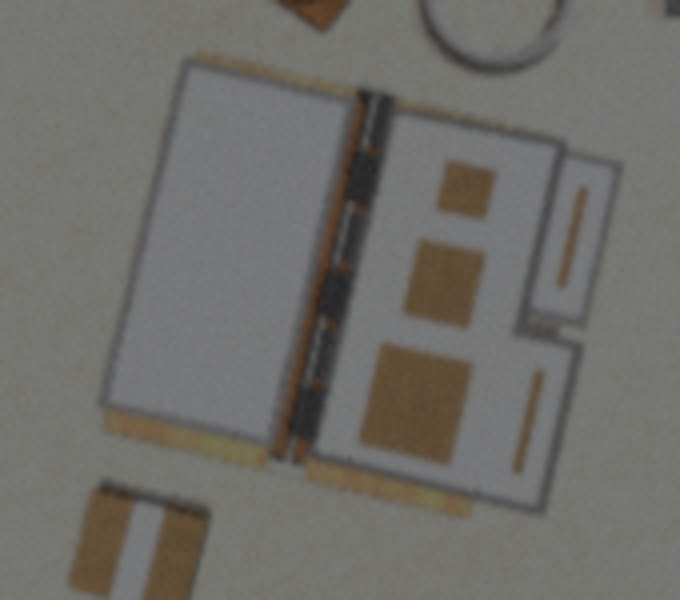

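View pics/sidez.png

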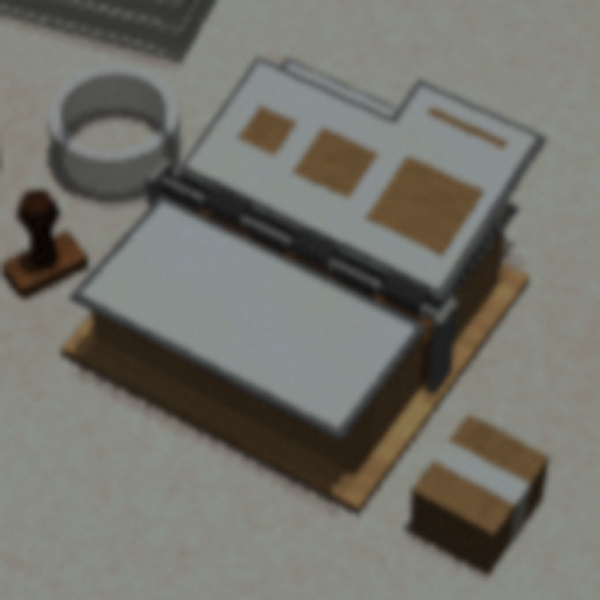

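```bash
cat > h.py <<'E'
import numpy as np
from station import camera_info
from scipy.optimize import least_squares
C={n:camera_info(n) for n in("top","side")}
def proj(n,p):
    c=C[n];T=c["T"];q=T[:3,:3].T@(np.asarray(p)-T[:3,3]);v=np.array([q[0],-q[1],-q[2]])
    w=c["intrinsics"]@v;return w[:2]/w[2]
def tri(uvs):
    f=lambda p:np.concatenate([proj(n,p)-uv for n,uv in uvs.items()])
    r=least_squares(f,[.5,0,.05]);return r.x,np.abs(r.fun).max()
def plane(n,uv,z):
    c=C[n];d=np.linalg.inv(c["intrinsics"])@[uv[0],uv[1],1];d=c["T"][:3,:3]@[d[0],-d[1],-d[2]];o=c["T"][:3,3]
    return o+d*(z-o[2])/d[2]
tz=lambda a:(a[0]/4+240-.375,a[1]/4+180-.375)
sz=lambda a:(a[0]/3.529+245-.36,a[1]/3.529+165-.36)
E
python3 - <<'E'
from h import *
np.set_printoptions(precision=4,suppress=True)
P={'tab-x':((543,512),(543,138)),'tabin':((580,347),(420,83)),'leafcorner':((563,143),(262,62)),'undertab far':((620,162),(288,62)),
'fixL near':((103,405),(340,435)),'fixL far':((187,62),(75,297)),'endplate near':((297,458),(440,306))}
for k,(a,b) in P.items(): print(k,*tri({'top':tz(a),'side':sz(b)}))
# model fit
M={'tab-x':(-.105,.15),'tabin':(-.005,.15),'leafcorner':(.105,.115)}
def pt(p,x,r,th,top=.003,):
    ax=np.array([np.cos(p[2]),np.sin(p[2]),0]);ay=np.array([-ax[1],ax[0],0]);z=np.array([0,0,1])
    n=np.cos(th)*z+np.sin(th)*ay
    return np.array([p[0],p[1],.08])+x*ax+r*(-np.cos(th)*ay+np.sin(th)*z)+top*n
def f(p):
    o=[]
    for k,(x,r) in M.items():
        q=pt(p,x,r,p[3],0); o+=[proj('top',q)-tz(P[k][0]),proj('side',q)-sz(P[k][1])]
    # fixed side page corners : spine-direction via symmetric x
    for k,s in (('fixL near',-.105),('fixL far',.105)):
        q=pt(p,s,p[4],np.pi,0)-[0,0,.004]
        o+=[proj('top',q)-tz(P[k][0]),proj('side',q)-sz(P[k][1])]
    return np.concatenate(o)
r=least_squares(f,[.5,0,-.3,.25,.115]);print(r.x,r.fun)
for k,uv in {'carton top1':(103,485)}.items(): print(plane('top',tz(uv),.05))
E
```

```text
tab-x [ 0.4388 -0.1553  0.1112] 0.3874042080805111
tabin [ 0.5317 -0.1748  0.1127] 0.19787265326471015
leafcorner [ 0.6464 -0.1657  0.1025] 0.9146730901671845
undertab far [ 0.6402 -0.203   0.0692] 0.7224303028012855
fixL near [0.4945 0.0959 0.0732] 0.027510026872107574
fixL far [0.695  0.0515 0.0733] 0.243835745573449
endplate near [ 0.4657 -0.0171  0.0814] 0.24125316080386483
[ 0.5702 -0.0338 -0.2189  0.2042  0.1108] [-0.3733  1.6586  0.6821  0.8034  0.4981 -0.5788 -0.7718  0.1165  0.6162
 -0.0404 -1.5204 -0.7057 -0.6592  1.183   0.961   0.0374  0.0063 -0.7134
 -1.0564 -0.9735]
[0.4474 0.097  0.05  ]
```

```bash
cat > plan.py <<'E'
import numpy as np
from scipy.spatial.transform import Rotation as R
H=np.array([.5702,-.0338,.08]);yaw=-.2189
ax=np.array([np.cos(yaw),np.sin(yaw),0]);ay=np.array([-ax[1],ax[0],0]);Z=np.array([0,0,1.])
def quat(al,sg=1):
    t=np.sin(al)*ay-np.cos(al)*Z; x=sg*ax
    q=R.from_matrix(np.column_stack([x,np.cross(t,x),t])).as_quat();return np.r_[q[3],q[:3]]
def bk(x,y,z): return H+x*ax+y*ay+(z-.08)*Z
def alpha(th): return np.interp(th,[0,1.4,np.pi],np.radians([48,45,20]))
def tcp(th,pen=0,r=.132,xo=-.055):
    al=alpha(th);t=np.sin(al)*ay-np.cos(al)*Z;n=np.cos(al)*ay+np.sin(al)*Z
    u=-np.cos(th)*ay+np.sin(th)*Z;d=np.sin(th)*ay+np.cos(th)*Z
    s=np.clip(3*np.sin(al+th),-1,1)
    ex=max(0,(.150-r)/np.tan(al+th)) if al+th<np.pi/2 else 0
    return H+xo*ax+r*u-(.003+ex-pen)*d-s*.010*n, al
E
python3 - <<'E'
from plan import *
from station import *
np.set_printoptions(precision=3,suppress=True)
for sg in(1,-1):
    for p in [bk(-.055,-.22,.10)]:
        print(sg,'pre',p,inverse_kinematics(p,quat(alpha(0),sg)))
    for th in [.15,.6,1.2,1.57,2,2.5,2.9,3.14]:
        p,al=tcp(th);print(sg,th,p,inverse_kinematics(p,quat(al,sg)))
E
```

```text
1 pre [ 0.469 -0.237  0.1  ] [-0.853  0.731  1.725  0.665  1.329 -1.018]
1 0.15 [ 0.486 -0.158  0.077] [-0.739  0.729  1.825  0.757  1.206 -1.029]
1 0.6 [ 0.491 -0.138  0.142] [-0.702  0.6    1.848  0.745  1.255 -0.933]
1 1.2 [ 0.504 -0.078  0.195] [-0.594  0.477  1.89   0.775  1.246 -0.813]
1 1.57 [ 0.514 -0.032  0.205] [-0.49   0.421  1.918  0.783  1.179 -0.724]
1 2 [0.526 0.021 0.195] [-0.338  0.386  1.942  0.749  1.045 -0.584]
1 2.5 [0.538 0.076 0.159] [-0.163  0.41   1.952  0.686  0.877 -0.419]
1 2.9 [0.545 0.107 0.116] [-0.049  0.469  1.947  0.613  0.751 -0.289]
1 3.14 [0.547 0.116 0.087] [ 0.001  0.516  1.941  0.557  0.684 -0.216]
-1 pre [ 0.469 -0.237  0.1  ] [-0.853  0.731  1.725  0.665  1.329  2.124]
-1 0.15 [ 0.486 -0.158  0.077] [-0.739  0.729  1.825  0.757  1.206  2.112]
-1 0.6 [ 0.491 -0.138  0.142] [-0.702  0.6    1.848  0.745  1.255  2.209]
-1 1.2 [ 0.504 -0.078  0.195] [-0.594  0.477  1.89   0.775  1.246  2.328]
-1 1.57 [ 0.514 -0.032  0.205] [-0.49   0.421  1.918  0.783  1.179  2.418]
-1 2 [0.526 0.021 0.195] None
-1 2.5 [0.538 0.076 0.159] None
-1 2.9 [0.545 0.107 0.116] None
-1 3.14 [0.547 0.116 0.087] None
```

Run:
```python
from plan import *
from station import *
import cv2
np.set_printoptions(precision=3,suppress=True)
q=quat(alpha(0))
command_gripper(0.0); print(get_time(),get_grip_width())
move_pose(bk(-.055,-.25,.16),q); print(get_time())
movel(bk(-.055,-.18,.062),v=.15); print(get_time(),get_ft_force())
p,al=tcp(.12)
print(movel(p,quat(al),v=.05,until_force=4),get_time(),get_tcp_pos(),p,get_ft_force())
for n in("top","side"):
    im=read_camera(n); cv2.imwrite(f"pics/{n}1.png",im[:,:,::-1])
    a=im[150:350,240:460]; cv2.imwrite(f"pics/{n}1z.png",cv2.resize(a[:,:,::-1],(660,600),interpolation=cv2.INTER_CUBIC))
```

```text
1.4417 0.0028252727853053648
3.075
4.025 [ 0.082 -0.027 -0.882]
False 5.0083 [ 0.486 -0.158  0.073] [ 0.486 -0.158  0.073] [-0.666  0.171  0.453]
```

View pics/side1z.png

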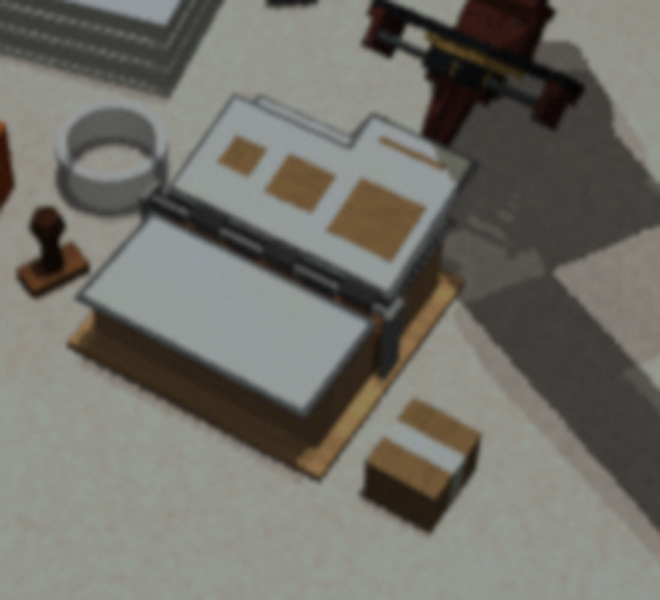

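View pics/top1z.png

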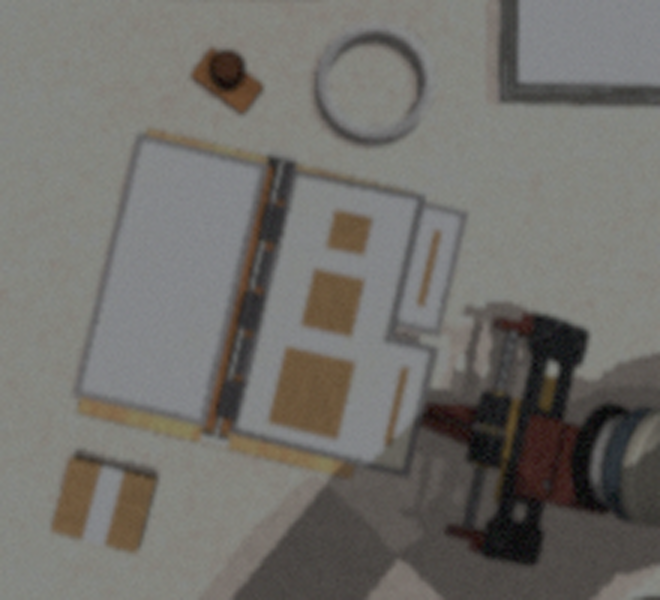

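The fingertips sit just under the tab's outer edge, at about (430,415) in the zoomed top view. They aren't touching yet, so I'll start the push along the arc.

Run:
```python
from plan import *
from station import *
import cv2
np.set_printoptions(precision=2,suppress=True)
for th in np.arange(.35,1.6,.24):
    p,al=tcp(th)
    r=movel(p,quat(al),v=.10,until_force=9)
    print(round(th,2),r,get_time(),get_ft_force())
    if r: break
for n in("top","side"):
    im=read_camera(n)
    a=im[150:350,240:460]; cv2.imwrite(f"pics/{n}2z.png",cv2.resize(a[:,:,::-1],(660,600),interpolation=cv2.INTER_CUBIC))
```

```text
0.35 False 5.6167 [-0.24 -0.4  -0.62]
0.59 False 6.125 [-0.03  0.08 -0.75]
0.83 False 6.625 [-0.36  0.21  0.48]
1.07 False 7.0917 [-0.21 -0.35  0.08]
1.31 False 7.5583 [ 0.63 -0.45 -1.05]
1.55 False 8.025 [ 0.31 -0.88  0.95]
```

View pics/side2z.png

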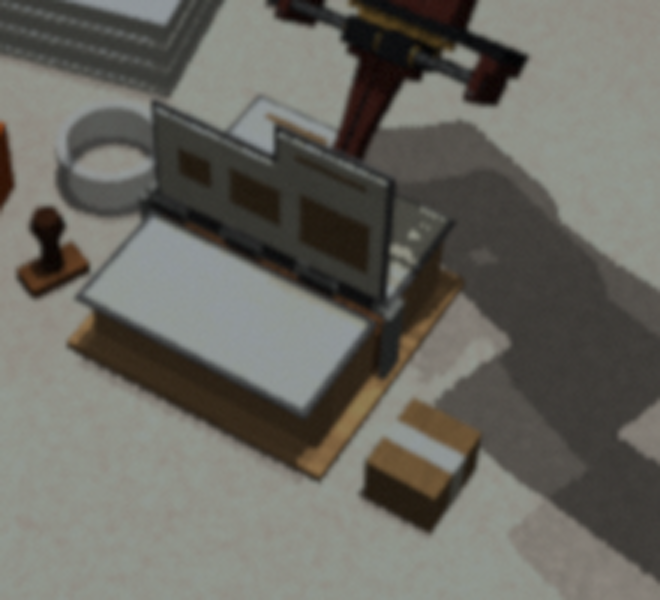

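View pics/top2z.png

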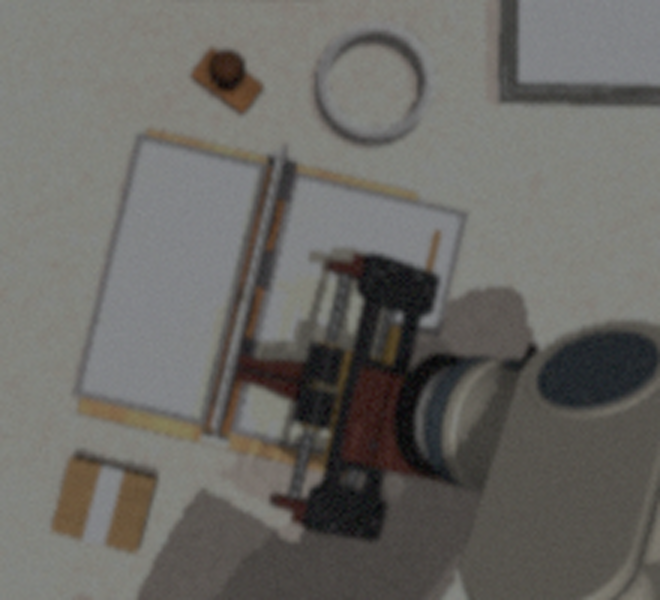

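The leaf stands upright. The book and the under leaf haven't moved, and the forces are small. I'll carry on over the spine.

Run:
```python
from plan import *
from station import *
import cv2
np.set_printoptions(precision=3,suppress=True)
for th in [1.78,2.02,2.26,2.5,2.72,2.92]:
    p,al=tcp(th)
    r=movel(p,quat(al),v=.10,until_force=9)
    print(round(th,2),r,get_time(),get_ft_force())
    if r: break
p,al=tcp(np.pi,pen=.006)
r=movel(p,quat(al),v=.03,until_force=7)
print(r,get_time(),get_tcp_pos(),p,get_ft_force())
for n in("top","side"):
    im=read_camera(n)
    a=im[150:350,240:460]; cv2.imwrite(f"pics/{n}3z.png",cv2.resize(a[:,:,::-1],(660,600),interpolation=cv2.INTER_CUBIC))
```

```text
1.78 False 8.575 [ 0.127 -0.272  0.097]
2.02 False 9.0333 [ 0.649 -0.678  0.321]
2.26 False 9.5 [-0.792  0.381 -0.444]
2.5 False 9.975 [ 0.023 -0.055  0.099]
2.72 False 10.425 [ 0.299 -0.215 -0.641]
2.92 False 10.8417 [ 0.094 -0.375 -1.179]
True 11.7333 [0.547 0.115 0.086] [0.547 0.116 0.08 ] [-2.935 -3.192  9.495]
```

View pics/side3z.png

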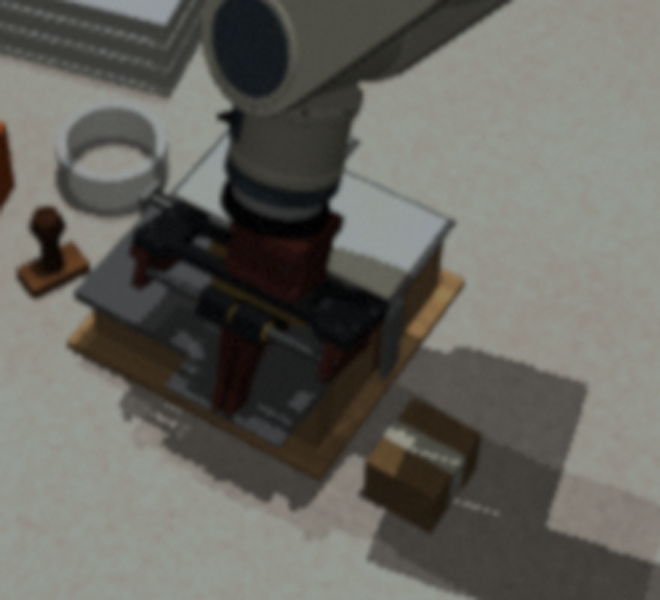

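View pics/top3z.png

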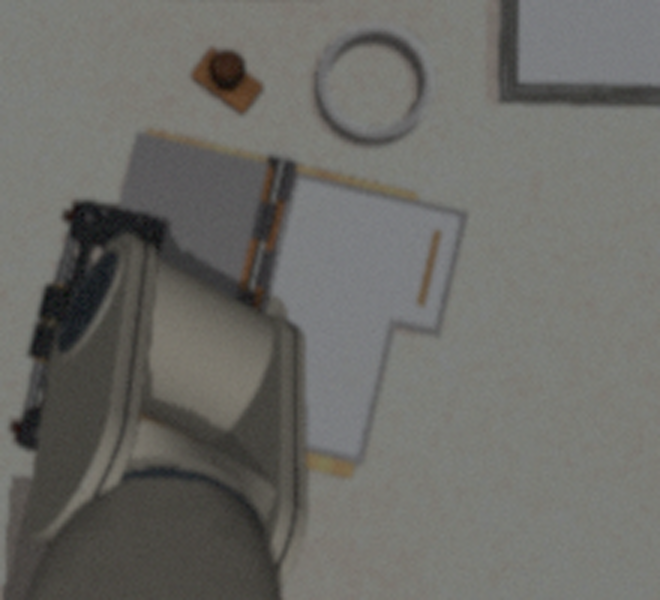

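The leaf is flat and contact came at the expected height. I'll retreat straight up and check.

Run:
```python
from plan import *
from station import *
import cv2
np.set_printoptions(precision=3,suppress=True)
p=np.array(get_tcp_pos())
movel(p+[0,0,.04],v=.06)
movel(p+[0,0,.22],v=.25)
movej([-1.326,.423,1.63,0,1.089,-.019])
print(get_time(),get_ft_force())
for n in("top","side"):
    im=read_camera(n)
    a=im[150:350,240:460]; cv2.imwrite(f"pics/{n}4z.png",cv2.resize(a[:,:,::-1],(660,600),interpolation=cv2.INTER_CUBIC))
    cv2.imwrite(f"pics/{n}4.png",im[:,:,::-1])
```

```text
16.3833 [ 0.123 -0.147  0.662]
```

View pics/side4z.png

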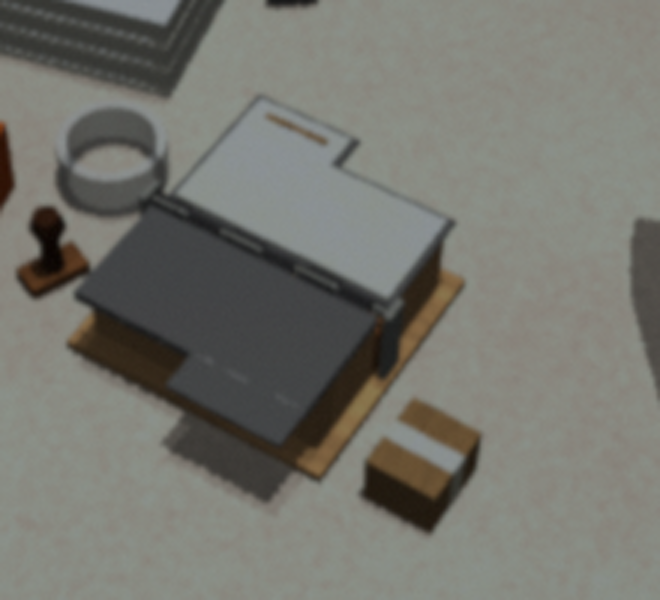

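View pics/top4z.png

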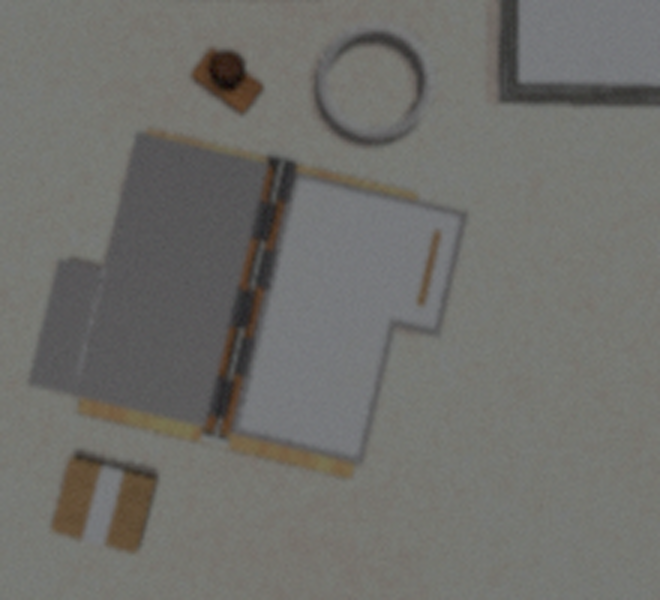

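The leaf lies on the far side with its tab corners at top-zoom (30,383) and (60,258). The plinth, carton, roll and stamp look the same as before. I'll triangulate to confirm it's flat.

Run:
```python
from h import *
import cv2
z3=lambda a:(a[0]/3+240-.33,a[1]/3+150-.33)
for a,b in(((30,383),(280,445)),((60,258),(168,385)),((138,132),(78,296)),((466,213),(262,96))): print(tri({'top':z3(a),'side':z3(b)}))
for n,boxes in (('top',{'near base edge':(310,300,360,312),'far base':(340,205,382,217),'carton':(252,297,298,338),'roll':(340,155,386,202),'stamp':(300,160,332,192),'stapler':(118,232,150,300),'scanner':(462,188,506,258)}),
  ('side',{'base':(300,290,345,312),'carton':(358,280,405,328)})):
    A=cv2.cvtColor(cv2.imread(f'pics/{n}0.png'),6).astype(np.float32);B=cv2.cvtColor(cv2.imread(f'pics/{n}4.png'),6).astype(np.float32)
    for k,(x,y,u,v) in boxes.items(): print(n,k,cv2.phaseCorrelate(A[y:v,x:u],B[y:v,x:u]))
```

```text
(array([0.50121737, 0.13148084, 0.07968532]), np.float64(0.3566283820838976))
(array([0.59727817, 0.11054878, 0.08090258]), np.float64(0.5915797627532129))
(array([0.69645151, 0.05261706, 0.07598106]), np.float64(0.8915333491340789))
(array([ 0.63859188, -0.20367603,  0.0710905 ]), np.float64(0.7923824076306687))
top near base edge ((0.015658836223519046, -0.10701742460464825), 0.9347760589917501)
top far base ((0.5617447152363546, 0.3436466908192317), 0.8570246956966542)
top carton ((0.024028681882068526, 0.48826135433974827), 0.9519498502766645)
top roll ((-0.05337394040780197, 0.011050789297126329), 0.965282344362802)
top stamp ((0.13682408907533095, 0.11689480541094355), 0.9804648235440254)
top stapler ((-0.05160540582461337, 0.030629989095231736), 1.0288991141650412)
top scanner ((0.5202189646559532, 0.03651212166544582), 1.0033519903818766)
side base ((0.5589275335105164, 0.15721362975562947), 0.4451877964867486)
side carton ((0.022683637421017977, 0.030829717755391783), 0.9949146227704154)
```

```bash
python3 -c "
from station import *
job_done();print(get_time())"
```

```text
the job is handed in; nothing more can be done
the job is handed in; nothing more can be done
```

The upper leaf is turned over and lies flat on the far side. I handed the job in at about 16.4 s, with the arm clear of the book and back at its start pose.

- **How it went:** I pushed with the shut fingertips from under the tab, up and over the spine. The push down stopped when the force limit tripped. Tool-force readings stayed within about 1.5 N on the way over and were about 10 N at that final stop.
- **Leaf:** the two outer tab corners triangulate to 79.7 and 80.9 mm above the desk. Flat is 80 mm at mid-thickness, so it is flat within what the cameras can measure.
- **Under leaf:** still down, with its tab corner at about 71 mm, where it was before to within about 2 mm.
- **Book and surroundings:** the picture-shift check was 0.2 px or less for the tape roll, stamp, stapler and the book's near edge.
- **Checks that disagreed:**
  - The carton shifted 0.5 px in the top view but 0.03 px in the side view.
  - The scanner shifted 0.5 px in the top view.
  - The far edge of the base shifted about 0.6 px.
  - The side-view base also shifted about 0.6 px, with a weak match (0.45).

I put these down to shadows and image noise, because half a pixel is about 1 mm and nothing in the pictures looks moved.

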